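Clip the battery pack into its sloping charging dock

TASK

Clip the teal battery pack into the sloping charging dock: with its other end still raised, hook its steel lip under the dock's round steel rail, then rock it down until the sprung orange catch clicks over its end and it lies flat in the dock. Let go of it, and leave the red pack and the other loose things where they stand.

Things in the scene. Friction and masses are not known exactly. Their poses are not given: they have to be found in the camera images.
- pack: Teal battery pack, 0.35 kg, flat on the table at first. Body 140 (x) x 56 (y) x 30 (z) mm; origin at the centre of its underside, z out of its top. Black grip rib on top, to hold it by: 20 mm wide (y), x = -40 to 45, z = 30 to 64 mm. From the -x end a steel lip juts out 16 mm (to x = -86), 44 mm wide, z = 3 to 9 mm. White band near the +x end, whose top edge the catch holds.
- pack_lip (a point): Middle of the tip of the teal pack's steel lip: (-86, 0, 6) mm in the pack's frame.
- cradle: Sloping bed of the white charging dock, fixed to the table. Origin mid-bed on its surface, 55 mm above the table; x runs up the 8 degree slope (away from the robot), y across, z out of the bed. Bed 72 mm wide, flat (z = 0) from x = -66 to 95 mm; below -66 it drops 11 mm to clear the lip. A seated pack's origin and axes coincide with these, with 1 to 2 mm of play.
- rail_mid (a point): Middle of the axis of the steel rail, a 10 mm round bar along y over the bed's low end: (-75, 0, 17.5) mm in the cradle's frame. Its posts leave 58 mm free between them. The seated pack's -x end face touches it, lip beneath. The pack goes in lip first, its +x end raised 20 to 28 degrees over the bed, along its own x, then turns down about this axis.
- catch (a joint): Sprung orange catch at the bed's high end; slides along the cradle's +x from 0 (home, 2.3 N preload) to 0.013 m (140 N/m). The pack's end meets its bevel about 17 degrees over the bed, pushes it back some 8 mm, and it springs home over the pack's top edge. The pack's weight will not do this: press the top of the rib's +x half with 6 to 20 N.
- catch_nose (a point): Tip of the catch's nose (moves with the catch): (63, 0, 33.5) mm in the cradle's frame when home. Nose 40 mm wide (y), underside 31.5 mm over the bed, bevel above it; behind it a post 52 mm high at x = 76 to 88 mm.
- red_pack: Red battery pack, same shape and size as the teal one; bystander. Origin at the centre of its underside.
- slide_box: Blue box 78 x 30 x 22 mm high, with a white band; loose bystander. Origin at the centre of its underside.
- jar: Small red jar, 36 mm across, 28 mm high; loose bystander. Origin at the centre of its underside.
- wash_bottle: White bottle, 60 mm across, 120 mm high, orange cap; loose bystander. Origin at the centre of its underside.
- tub: Blue lidded tub, 72 mm across, 90 mm high; loose bystander. Origin at the centre of its underside.

How it is judged:
On the way:
1. the teal pack's lip is under the rail while its other end is still raised (at least 8 degrees over the bed) (x of pack_lip in the frame of cradle between -0.11 and -0.077 m and z of pack_lip in the frame of cradle below 0.012 m and y of pack_lip in the frame of cradle between -0.015 and 0.015 m and angle between the x axis of pack and the x axis of cradle, either way round above 0.14 rad and angle between the y axis of pack and the y axis of cradle, either way round below 0.25 rad), for 0.1 s.
At the end, for the whole second after the job is handed in: The teal pack lies flat in the dock, lip under the rail: within -6 to +8 mm along the slope, 10 mm across and 4 mm in height of the cradle's frame, 3 degrees of flat, turned under 7 degrees; catch within 3 mm of home; pack at rest, released; no bystander moved over 25 mm (x of pack in the frame of cradle between -0.006 and 0.008 m and y of pack in the frame of cradle between -0.01 and 0.01 m and z of pack in the frame of cradle between -0.004 and 0.004 m and x of pack_lip in the frame of cradle below -0.077 m and angle between the z axis of pack and the z axis of cradle, either way round below 0.05 rad and angle between the x axis of pack and the x axis of cradle, either way round below 0.12 rad and angle between pack's own z axis and vertical below 0.3 rad and value of joint catch below 0.003 m and linear speed of pack below 0.02 m/s); the robot touches nothing.
It fails at once if the red pack is moved more than 25 mm (distance of red_pack from where it was at the start of the episode above 0.025 m).
It fails at once if the blue slide box is moved more than 25 mm (distance of slide_box from where it was at the start of the episode above 0.025 m).
It fails at once if the red jar is moved more than 25 mm (distance of jar from where it was at the start of the episode above 0.025 m).
It fails at once if the wash bottle is moved more than 25 mm (distance of wash_bottle from where it was at the start of the episode above 0.025 m).
It fails at once if the blue tub is moved more than 25 mm (distance of tub from where it was at the start of the episode above 0.025 m).
It also fails if it takes over 45 s, if anything falls off the work surface, if the arm or the gripper's body presses on something with over 40 N, if the wrist force passes 120 N, or if a joint passes its speed limit or range.

ROBOT

A 6-joint arm with a two-finger parallel gripper is mounted at the origin on the work surface. World frame = base frame: x ahead of the robot, y to its left, z up, the work surface at z = 0. Lengths are in m, angles in rad, forces in N, time in s.
With the tool pointing down it reaches from about 0.275 to 0.85 m from the base axis. Payload 5.2 kg.
Tool frame: the origin (TCP) lies on the centre line of the jaws, within the pads' length; the fingertips stand 8 mm ahead of it and the grasp point (between the pads) lies 11 mm behind it (ctrl.finger_overhang is the distance from the TCP to the fingertips, in m); z points along the fingers, y is the direction in which the jaws open and shut (so a half turn about z gives the same grasp; the last joint's range is limited). The gripper opens to 85 mm and grips with 20 to 120 N. Pads are 22 mm wide; open, the fingers measure 114 mm over their backs; the gripper's body (76 mm by 85 mm) begins 54 mm behind the grasp point. The pads swing forward as they close: fully open they stand 13 mm farther back than shut.
Start: joints at [-1.385, 0.259, 1.535, -0, 1.348, -0.203], TCP at [0.209, -0.509, 0.239] pointing down, gripper open.
Joint ranges: [-3.14, 3.14], [-0.91, 2.08], [0.19, 2.58], [-1.22, 4.36], [0.22, 2.71], [-3.12, 3.12]. Speed limits (rad/s): [2.57, 2.57, 3.14, 3.14, 3.14, 3.14].

INTERFACE

Orientations are given as a unit quaternion [x, y, z, w].
In Python, from rig import ctrl, viewer, order gives the robot as it stands.
- The arm moves only by the tool servo_tool, never from a script. Its argument "commands" is a list of rows, each a list of 3 entries, a list of its own where there are three numbers: the shift along the world's x, y, z in cm, then the turn, a rotation vector about the world's x, y, z in degrees, then the opening, from 0 (shut) to 1 (fully open). In form: [[[tx, ty, tz], [rx, ry, rz], hand], ...]. A call has exactly 5 rows; each row is the pose to reach, as a shift and turn from the pose commanded when the call began; what a row does not reach only later rows make up. A row lasts 1/12 s, in which the tool goes at most 41.7 mm and 7.16 degrees, less where a joint would pass 70% of its speed; a pose out of reach is approached as far as the arm can. A call with a gripper value outside its range is refused whole. The fingers move at their own pace and stop on an object; the grip force is fixed at half the most. Time passes only in rows, so rows that repeat a pose let the fingers close, or fill a call up. It gives the time, the measured TCP pose, the force and the opening at its end, in the units of the state.
- ctrl.get_obs(): the state, without advancing time (a new reading comes with each control period).
- viewer.snapshot(name): name is "scene" or "top"; returns a dict with "img" (400x640x3 uint8, red, green, blue), "fx", "fy", "cx", "cy" (pixels), "rvec" (rotation vector, rad) and "tvec" (3), from world to camera coordinates, as OpenCV has them. Camera axes: x right, y down, z forward; pixel columns grow to the right and rows downward; lengths in m; the calibration is good to about 2 mm. A picture is of the moment at which its call begins. There is no depth.
- order.finish_job(): hands the job in, once; it reports no verdict.
The state is a dict: "t": time; "joint_pos": joint angles; "qvel": joint speeds; "joint_efforts": joint torques, N m; "eef_pos": TCP position; "tcp_rot": TCP orientation; "force": force on the tool from outside, world axes, zero at the start; "wrist_torque": the same for the moment, N m; "opening": finger opening in m.
Only numpy, scipy, OpenCV 4.12 (cv2) and the standard library are available. Lean on these libraries where they do the work, as an engineer would, in place of code of your own. Each camera call takes 0.05 s, during which the arm holds its last target. There are 200 camera calls.

## Working session

There is one attempt and no reset: what is moved stays moved. The work goes in short steps, Python scripts to look and compute and a tool call to move; the robot and the scene stay as the last step left them, time stands still between calls to the robot, and variables do not carry over. Pictures are saved under pics/ and viewed, about 8 in all and at most 12, crops included, and the job is handed in when it is done.

Besides the shell and the picture viewer there is one more tool, called after "Emit:" by a JSON object that holds its "name" and its "arguments", one argument or row to a line. servo_tool: Moves the arm, as the interface text tells. Its arguments: {"type":"object","properties":{"commands":{"type":"array","items":{"type":"array"}}},"required":["commands"]}

```bash
ls; mkdir -p pics
python3 - <<'E'
from rig import ctrl,viewer
import cv2,numpy as np,pickle
print(ctrl.get_obs())
d={}
for n in("scene","top"):
    s=viewer.snapshot(n); d[n]=s
    cv2.imwrite(f"pics/{n}0.png",s["img"][:,:,::-1])
    R=cv2.Rodrigues(np.array(s["rvec"]))[0]; print(n,s["fx"],s["cx"],s["cy"],-R.T@np.array(s["tvec"]),R[2])
pickle.dump(d,open("s0.pkl","wb"))
E
```

```text
pics
{'t': 0.0, 'joint_pos': array([-1.38476895e+00,  2.59338542e-01,  1.53608713e+00,  1.53049560e-05,
        1.34800186e+00, -2.02811851e-01]), 'qvel': array([ 2.71002841e-04, -5.41714215e-04,  1.25341745e-03, -5.65773265e-04,
       -8.47940053e-05, -1.25108244e-03]), 'joint_efforts': array([-6.79601708e-04, -4.46037018e+01, -2.90571409e+01, -4.26418601e-04,
        1.16356165e-02,  1.32916824e-06]), 'eef_pos': array([ 0.20843647, -0.50841796,  0.23847546]), 'tcp_rot': array([ 9.81159879e-01,  1.93195367e-01,  1.51607815e-05, -9.17342166e-04]), 'force': array([-0.00140711, -0.25051559, -0.06577032]), 'wrist_torque': array([-0.04975245,  0.02288788,  0.01053268]), 'opening': 0.08519829951237058}
scene 505.90317939585304 320.749591655592 189.28540854758944 [1.11868158 0.02556305 1.02596596] [-0.53593899 -0.01199069 -0.84417156]
top 517.3799997828593 320.6600140300189 186.31082405504856 [ 0.40884116 -0.01660994  1.57629658] [ 0.09121922  0.00591078 -0.99581329]
```

View pics/scene0.png

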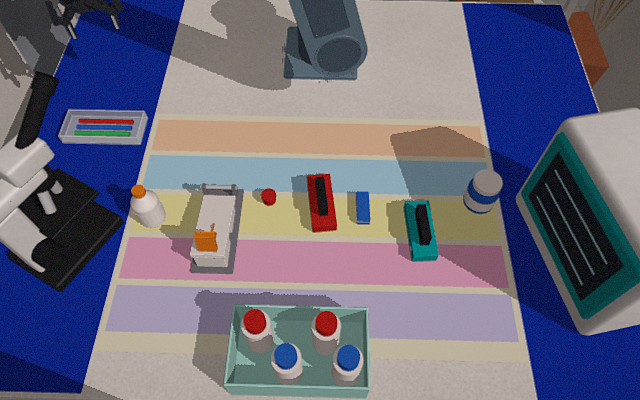

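View pics/top0.png

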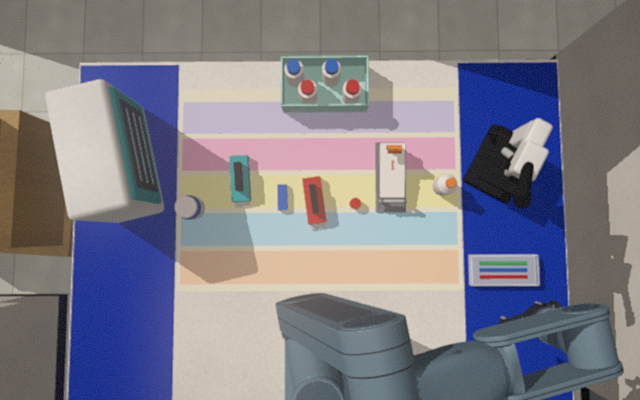

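```bash
cat > h.py <<'E'
import numpy as np,cv2
def cam(s):
    R=cv2.Rodrigues(np.array(s["rvec"],float))[0]; t=np.array(s["tvec"],float).ravel()
    K=np.array([[s["fx"],0,s["cx"]],[0,s["fy"],s["cy"]],[0,0,1]]); return K,R,t
def ray(s,p,z):
    K,R,t=cam(s); c=-R.T@t; d=R.T@np.linalg.inv(K)@np.array([p[0],p[1],1.]); return c+d*(z-c[2])/d[2]
def tri(s1,p1,s2,p2):
    P=[]
    for s in(s1,s2):
        K,R,t=cam(s); P.append(K@np.c_[R,t])
    X=cv2.triangulatePoints(P[0],P[1],np.array(p1,float).reshape(2,1),np.array(p2,float).reshape(2,1)).ravel(); return X[:3]/X[3]
def proj(s,X):
    K,R,t=cam(s); return cv2.projectPoints(np.array(X,float).reshape(-1,3),cv2.Rodrigues(R)[0],t,K,None)[0].reshape(-1,2)
def blob(s,lo,hi,roi):
    h=cv2.cvtColor(s["img"],cv2.COLOR_RGB2HSV); m=cv2.inRange(h,np.array(lo),np.array(hi)); k=np.zeros_like(m); x0,y0,x1,y1=roi; k[y0:y1,x0:x1]=m[y0:y1,x0:x1]
    n,l,st,c=cv2.connectedComponentsWithStats(k); i=1+np.argmax(st[1:,4]); mm=(l==i).astype(np.uint8)
    return mm,c[i],st[i]
E
python3 - <<'E'
import pickle
from h import *
d=pickle.load(open("s0.pkl","rb")); a,b=d["scene"],d["top"]
def crop(s,x0,y0,w,h,f): return cv2.resize(s["img"][y0:y0+h,x0:x0+w,::-1],None,fx=f,fy=f,interpolation=cv2.INTER_CUBIC)
u=np.hstack([crop(a,385,185,70,90,5.7),crop(a,175,170,80,110,4.66)[:513,:]]) if 0 else None
cs=[crop(a,390,185,60,90,6),crop(a,180,175,70,105,4.2),]
ct=[crop(b,215,145,50,70,6),crop(b,365,130,55,90,5)]
W=lambda l:np.hstack([cv2.copyMakeBorder(i,0,max(j.shape[0] for j in l)-i.shape[0],0,10,cv2.BORDER_CONSTANT) for i in l])
r=W(cs+ct[0:0]); q=W(ct)
cv2.imwrite("pics/c1.png",cv2.resize(W([r,q])[:600],None,fx=.62,fy=.62) if W([r,q]).shape[1]>1290 else W([r,q])[:600,:]); print(W([r,q]).shape)
for s,n,roi in((a,"scene",(390,185,450,275)),(b,"top",(215,145,265,215))):
    m,c,st=blob(s,(78,90,40),(98,255,255),roi); cs,_=cv2.findContours(m,cv2.RETR_EXTERNAL,2); rr=cv2.minAreaRect(max(cs,key=len)); print(n,c,st,rr); print([ray(s,p,.03 if n=="top" else .03).round(4) for p in cv2.boxPoints(rr)])
    m,c,st=blob(s,(0,0,0),(180,255,50),(roi[0]+5,roi[1]+5,roi[2]-5,roi[3]-5)); cs,_=cv2.findContours(m,cv2.RETR_EXTERNAL,2); rr=cv2.minAreaRect(max(cs,key=len)); print("rib",c,st); print([ray(s,p,.064).round(4) for p in cv2.boxPoints(rr)])
E
```

```text
(540, 1289, 3)
scene [419.64229075 233.1030837 ] [ 404  201   35   60 1135] ((420.72540283203125, 230.46530151367188), (62.72359085083008, 27.294267654418945), 81.25383758544922)
[array([0.5147, 0.2   , 0.03  ]), array([0.5018, 0.2629, 0.03  ]), array([0.6576, 0.2694, 0.03  ]), array([0.6688, 0.2109, 0.03  ])]
rib [422.53232759 224.58189655] [415 204  16  41 464]
[array([0.5452, 0.2172, 0.064 ]), array([0.5394, 0.2442, 0.064 ]), array([0.6368, 0.2498, 0.064 ]), array([0.6422, 0.2241, 0.064 ])]
top [237.16715543 178.35483871] [230 156  20  46 341] ((239.19137573242188, 178.2534637451172), (44.80490493774414, 17.26427459716797), 86.633544921875)
[array([0.6427, 0.2682, 0.03  ]), array([0.6455, 0.2162, 0.03  ]), array([0.5101, 0.2071, 0.03  ]), array([0.5073, 0.2588, 0.03  ])]Traceback (most recent call last):
  File "<stdin>", line 13, in <module>
  File "h.py", line 16, in blob
    n,l,st,c=cv2.connectedComponentsWithStats(k); i=1+np.argmax(st[1:,4]); mm=(l==i).astype(np.uint8)
                                                      ~~~~~~~~~^^^^^^^^^^
    return _wrapfunc(a, 'argmax', axis=axis, out=out, **kwds)
    return bound(*args, **kwds)
ValueError: attempt to get argmax of an empty sequence
```

View pics/c1.png

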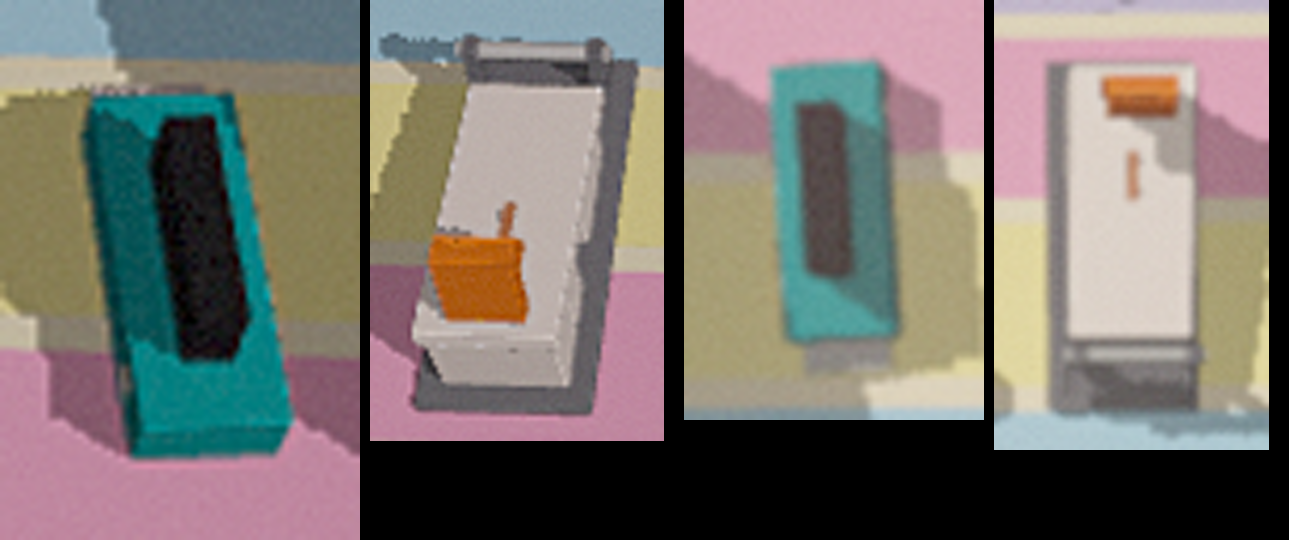

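Run:
```python
import pickle
from h import *
d=pickle.load(open("s0.pkl","rb")); a,b=d["scene"],d["top"]
# teal edges -> z=.03 plane
def edge(s,roi,mode):
    m,c,st=blob(s,(78,60,30),(100,255,255),roi); cnt=cv2.findContours(m,cv2.RETR_EXTERNAL,2)[0]; cnt=max(cnt,key=len); m=cv2.drawContours(np.zeros_like(m),[cnt],-1,1,-1)
    ys,xs=np.nonzero(m); p=[]
    if mode in"RL":
        lo,hi=ys.min()+5,ys.max()-6
        for y in range(lo,hi): q=xs[ys==y]; p.append((q.max()+.5 if mode=="R" else q.min()-.5,y))
    else:
        lo,hi=xs.min()+4,xs.max()-4
        for x in range(lo,hi): q=ys[xs==x]; p.append((x,q.min()-.5))
    vx,vy,x0,y0=cv2.fitLine(np.array(p,np.float32),cv2.DIST_HUBER,0,.01,.01).ravel()
    P=[ray(s,(x0+k*vx,y0+k*vy),.03)[:2] for k in(-8,0,8)]; dd=P[2]-P[0]
    return P[1].round(4),np.degrees(np.arctan2(dd[1],dd[0])).round(2)
ra,rb=(390,190,450,275),(215,145,265,215)
print("scene +y edge",edge(a,ra,"R")," -x edge",edge(a,ra,"T"))
print("top +y edge",edge(b,rb,"L")," +x edge",edge(b,rb,"T"))
# hand-read dock points
print("rail",tri(a,(218.8,186.9),b,(392.4,200.8)))
for n,s,p,z in(("lowR",a,(203.1,195.7),.0458),("lowL",a,(235.5,196),.0458),("lowL t",b,(379.8,197.4),.0458),("lowR t",b,(404.8,197.6),.0458),("hiL t",b,(379.8,143),.0682),("hiR t",b,(405.2,143),.0682)): print(n,ray(s,p,z).round(4))
for s,roi in((a,(185,205,225,260)),(b,(375,140,410,160))):
    m,c,st=blob(s,(5,150,90),(18,255,255),roi); cnt=max(cv2.findContours(m,cv2.RETR_EXTERNAL,2)[0],key=len); print("orange",c,st,[ray(s,q,.097).round(4).tolist() for q in cv2.boxPoints(cv2.minAreaRect(cnt))])
# white bed side edges (top view) per row
g=b["img"].astype(int)
for y in range(150,196,5):
    r=g[y].min(axis=1); w=np.nonzero(r[370:415]>165)[0]+370; print(y,w.min() if len(w) else None,w.max() if len(w) else None,end="; ")
# rail rows columns in top, bright span
print(); print(g[198:205,376:410].mean(axis=2).astype(int))
```

```text
scene +y edge (array([0.5854, 0.2651]), np.float64(4.1))  -x edge (array([0.511 , 0.2343]), np.float64(91.53))
top +y edge (array([0.5907, 0.2657]), np.float64(-176.68))  +x edge (array([0.6453, 0.2394]), np.float64(-90.33))
rail [ 0.50419968 -0.21887617  0.05857035]
lowR [ 0.5208 -0.2555  0.0458]
lowL [ 0.5197 -0.1818  0.0458]
lowL t [ 0.5151 -0.1826  0.0458]
lowR t [ 0.5141 -0.2566  0.0458]
hiL t [ 0.6743 -0.1826  0.0682]
hiR t [ 0.6738 -0.2574  0.0682]
orange [205.55819477 240.33491686] [194 224  24  28 421] [[0.6368, -0.2521, 0.097], [0.6205, -0.2099, 0.097], [0.6787, -0.1862, 0.097], [0.694, -0.2273, 0.097]]
orange [394.04819277 148.56626506] [387 146  14   7  83] [[0.6603, -0.2001, 0.097], [0.6601, -0.2376, 0.097], [0.6426, -0.2373, 0.097], [0.6428, -0.1998, 0.097]]
150 370 414; 155 370 394; 160 372 397; 165 370 404; 170 370 404; 175 380 404; 180 380 404; 185 380 403; 190 380 403; 195 380 403; 
[[143 128 125 121 124 118 114 115 116 122 116 116 121 119 119 120 117 118
  116 115 120 116 115 118 113 118 117 112  99 109 132 147 148 148]
 [143 127 132 140 136 121 115 124 142 144 145 144 145 144 145 142 144 148
  144 145 145 143 144 143 144 144 141 129 118 116 127 148 150 150]
 [147 128 138 159 153 133 128 144 165 176 176 175 175 176 175 175 176 174
  176 172 176 177 173 175 174 178 173 155 134 119 128 153 151 147]
 [142 127 137 152 150 133 128 136 159 167 165 162 165 166 166 163 163 167
  163 166 165 163 164 163 166 165 162 144 128 119 122 149 151 147]
 [143 128 131 130 122 121 114 112 120 122 126 127 128 130 134 128 134 131
  130 133 128 132 130 127 128 130 126 123 112 111 121 138 146 146]
 [142 132 131 115 106 107 103  96  95  94  93  98  98 112 116 124 123 122
  122 121 118 122 122 123 121 123 115 110  95 103 134 149 147 148]
 [142 127 127 113 119 118 113  98  92  98  95  93  95 105 113 123 121 123
  124 128 125 119 128 124 122 124 122 123 100 103 137 148 147 146]]
```

Emit:
{"name": "servo_tool", "arguments": {
  "commands": [
    [[1.8,3.6,0],[0,0,-3.8],1],
    [[3.6,7.2,0],[0,0,-7.6],1],
    [[5.4,10.8,0],[0,0,-11.4],1],
    [[7.2,14.4,0],[0,0,-15.2],1],
    [[9,18,0],[0,0,-18.8],1]
  ]
}}

```text
t: 0.52
eef_pos: [0.2987, -0.327, 0.2389]
tcp_rot: [1.0, 0.028, -0.0, -0.0]
force: [0.7, 0.1, -0.1]
opening: 0.0855
```

Emit:
{"name": "servo_tool", "arguments": {
  "commands": [
    [[1.8,3.6,0],[0,0,0],1],
    [[3.6,7.2,0],[0,0,0],1],
    [[5.4,10.8,0],[0,0,0],1],
    [[7.2,14.4,0],[0,0,0],1],
    [[9,18,0],[0,0,0],1]
  ]
}}

```text
t: 0.93
eef_pos: [0.3887, -0.1469, 0.2392]
tcp_rot: [1.0, 0.03, -0.0, -0.0]
force: [0.0, -0.8, 0.5]
opening: 0.0851
```

Emit:
{"name": "servo_tool", "arguments": {
  "commands": [
    [[1.8,3.6,0],[0,0,0],1],
    [[3.6,7.2,0],[0,0,0],1],
    [[5.4,10.8,0],[0,0,0],1],
    [[7.2,14.4,0],[0,0,0],1],
    [[9,18,0],[0,0,0],1]
  ]
}}

```text
t: 1.35
eef_pos: [0.4787, 0.0332, 0.2391]
tcp_rot: [1.0, 0.03, -0.0, 0.0]
force: [0.7, -0.4, -0.2]
opening: 0.085
```

Emit:
{"name": "servo_tool", "arguments": {
  "commands": [
    [[1.8,3.6,-1],[0,0,0],1],
    [[3.6,7.2,-2],[0,0,0],1],
    [[5.4,10.8,-3],[0,0,0],1],
    [[7.2,14.4,-4],[0,0,0],1],
    [[9,18,-5],[0,0,0],1]
  ]
}}

```text
t: 1.77
eef_pos: [0.5687, 0.2131, 0.1883]
tcp_rot: [1.0, 0.031, -0.0, 0.0]
force: [0.5, -1.0, -0.4]
opening: 0.0851
```

Emit:
{"name": "servo_tool", "arguments": {
  "commands": [
    [[1,2.6,-2],[0,0,0],1],
    [[1,2.6,-4],[0,0,0],1],
    [[1,2.6,-5],[0,0,0],1],
    [[1,2.6,-5],[0,0,0],1],
    [[1,2.6,-5],[0,0,0],1]
  ]
}}

```text
t: 2.18
eef_pos: [0.5779, 0.2363, 0.1388]
tcp_rot: [1.0, 0.03, -0.001, 0.0]
force: [0.9, -0.8, 0.5]
opening: 0.0857
```

Emit:
{"name": "servo_tool", "arguments": {
  "commands": [
    [[0,0,-3],[0,0,0],1],
    [[0,0,-6],[0,0,0],1],
    [[0,0,-8],[0,0,0],1],
    [[0,0,-9],[0,0,0],1],
    [[0,0,-9],[0,0,0],1]
  ]
}}

```text
t: 2.6
eef_pos: [0.5778, 0.2359, 0.0484]
tcp_rot: [1.0, 0.03, -0.001, 0.0]
force: [-1.6, 0.4, 0.8]
opening: 0.0852
```

Run:
```python
from rig import ctrl,viewer
from h import *
s,b=viewer.snapshot("scene"),viewer.snapshot("top")
c=lambda s,x,y,w,h,f:cv2.resize(s["img"][y:y+h,x:x+w,::-1],None,fx=f,fy=f,interpolation=cv2.INTER_CUBIC)
cv2.imwrite("pics/g1.png",np.hstack([c(s,370,160,100,120,4),c(b,200,130,90,120,4)])); print(ctrl.finger_overhang)
```

```text
0.008
```

View pics/g1.png

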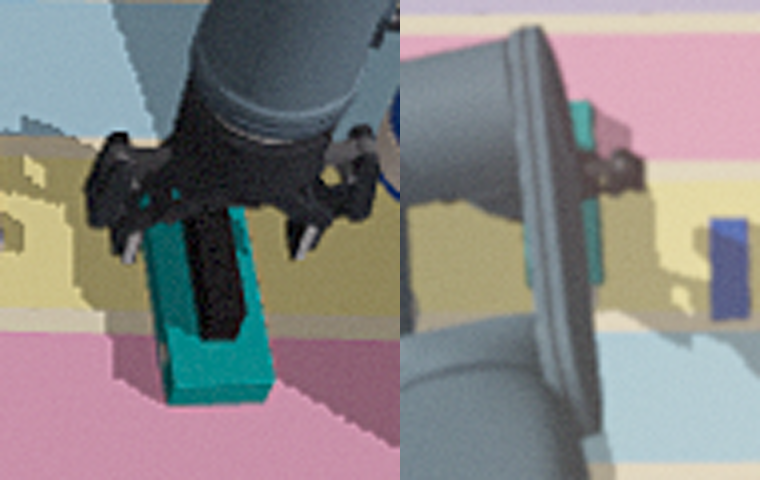

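The jaws straddle the black rib: in the scene crop the tips are at (130,245) and (300,240), with the rib between them at about (215,260). I'm closing now.

Emit:
{"name": "servo_tool", "arguments": {
  "commands": [
    [[0,0,0],[0,0,0],0],
    [[0,0,0],[0,0,0],0],
    [[0,0,0],[0,0,0],0],
    [[0,0,0],[0,0,0],0],
    [[0,0,0],[0,0,0],0]
  ]
}}

```text
t: 3.12
eef_pos: [0.5788, 0.2372, 0.0499]
tcp_rot: [1.0, 0.03, 0.0, -0.0]
force: [0.8, 0.8, 0.2]
opening: 0.026
```

Emit:
{"name": "servo_tool", "arguments": {
  "commands": [
    [[0,0,0],[0,0,0],0],
    [[0,0,0],[0,0,0],0],
    [[0,0,0],[0,0,0],0],
    [[0,0,0],[0,0,0],0],
    [[0,0,0],[0,0,0],0]
  ]
}}

```text
t: 3.53
eef_pos: [0.5787, 0.2373, 0.0498]
tcp_rot: [1.0, 0.03, 0.0, -0.0]
force: [-1.3, 2.4, 5.6]
opening: 0.0191
```

Emit:
{"name": "servo_tool", "arguments": {
  "commands": [
    [[0,0,2],[0,0,0],0],
    [[0,0,4],[0,0,0],0],
    [[0,0,8],[0,0,0],0],
    [[0,0,12],[0,0,0],0],
    [[0,0,15],[0,0,0],0]
  ]
}}

```text
t: 3.95
eef_pos: [0.5784, 0.2369, 0.2009]
tcp_rot: [1.0, 0.03, -0.0, 0.0]
force: [0.3, 0.4, -3.5]
opening: 0.0185
```

Emit:
{"name": "servo_tool", "arguments": {
  "commands": [
    [[0,-4,0],[0,0,-3.4],0],
    [[0,-8,0],[0,0,-3.4],0],
    [[0,-12,0],[0,0,-3.4],0],
    [[0,-16,0],[0,0,-3.4],0],
    [[0,-20,0],[0,0,-3.4],0]
  ]
}}

```text
t: 4.37
eef_pos: [0.5773, 0.0355, 0.1979]
tcp_rot: [1.0, 0.001, -0.001, -0.0]
force: [1.7, 0.6, -4.6]
opening: 0.0185
```

Emit:
{"name": "servo_tool", "arguments": {
  "commands": [
    [[0,-4,0],[0,-4,0],0],
    [[0,-8,0],[0,-8,0],0],
    [[0,-12,0],[0,-12,0],0],
    [[0,-16,0],[0,-16,0],0],
    [[0,-20,0],[0,-20,0],0]
  ]
}}

```text
t: 4.78
eef_pos: [0.577, -0.1644, 0.1981]
tcp_rot: [0.985, 0.001, 0.174, 0.0]
force: [1.5, 1.9, -4.1]
opening: 0.0184
```

Emit:
{"name": "servo_tool", "arguments": {
  "commands": [
    [[0,-3,0],[0,-4,0],0],
    [[0,-5.6,0],[0,-8,0],0],
    [[0,-5.6,0],[0,-12,0],0],
    [[0,-5.6,0],[0,-12,0],0],
    [[0,-5.6,0],[0,-12,0],0]
  ]
}}

```text
t: 5.2
eef_pos: [0.5763, -0.2184, 0.197]
tcp_rot: [0.962, -0.001, 0.273, -0.001]
force: [0.0, -0.0, -3.2]
opening: 0.019
```

Run:
```python
from rig import ctrl,viewer
from h import *
import pickle
s,b=viewer.snapshot("scene"),viewer.snapshot("top"); pickle.dump((s,b),open("s1.pkl","wb"))
c=lambda s,x,y,w,h,f:cv2.resize(s["img"][y:y+h,x:x+w,::-1],None,fx=f,fy=f,interpolation=cv2.INTER_CUBIC)
cv2.imwrite("pics/g2.png",np.hstack([c(s,170,150,100,140,4),c(b,350,110,90,140,4)])); print(ctrl.get_obs())
```

```text
{'t': 5.3, 'joint_pos': array([-0.75251455,  0.17311152,  1.89259204,  0.56934426,  0.73518641,
        0.45372425]), 'qvel': array([ 0.01744635, -0.00503371, -0.02013102,  0.00831779, -0.00794164,
       -0.01307195]), 'joint_efforts': array([-6.72798604e-01, -3.97408068e+01, -2.85422355e+01,  2.29776330e+00,
       -1.64683878e+00, -3.75048083e-03]), 'eef_pos': array([ 0.57834331, -0.21823687,  0.19878843]), 'tcp_rot': array([ 9.61615693e-01,  9.75501464e-04,  2.74397857e-01, -3.51038557e-04]), 'force': array([-0.21801946, -0.20878594, -4.31739014]), 'wrist_torque': array([-3.98791014e-04,  5.74789944e-01,  7.15983332e-03]), 'opening': 0.018658287940249558}
```

View pics/g2.png

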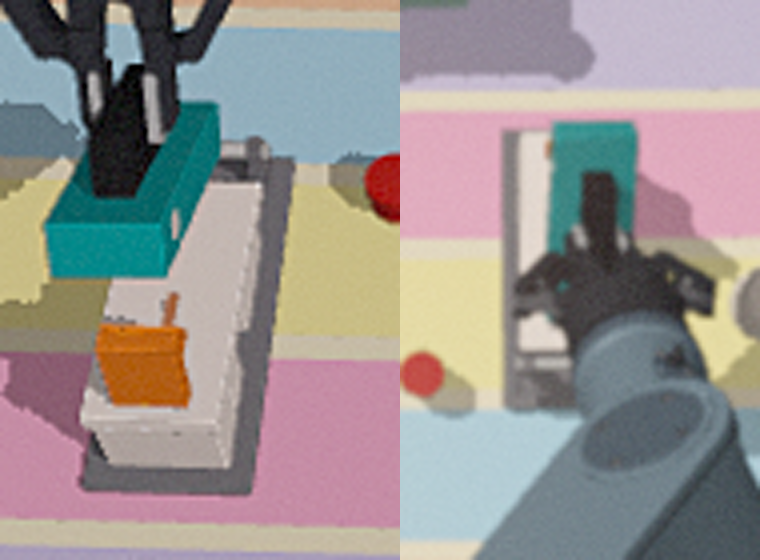

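Run:
```python
from h import *
import pickle
from scipy.spatial.transform import Rotation as R
s,b=pickle.load(open("s1.pkl","rb"))
T=np.array([.5783,-.2182,.1988]); th=np.radians(31.9); u=np.array([np.cos(th),0,np.sin(th)]); w=np.array([-np.sin(th),0,np.cos(th)]); v=np.array([0,1,0])
O=T-.0495*w-.0007*u; f=lambda x,y,z:O+x*u+y*v+z*w
A={"+x-y top":((70,-28,30),(182,205.5),(409.25,140.5)),"+x+y top":((70,28,30),(212,205.5),(388.25,141)),"+x-y bot":((70,-28,0),(183,219.25),None),"+x+y bot":((70,28,0),(211.25,219.25),None),"-x+y top":((-70,28,30),(225,175.75),None)}
for k,(p,a,c) in A.items():
    X=f(*[i/1000 for i in p]); print(k,X.round(4),"scene pred-meas",(proj(s,X)[0]-a).round(1),("top",(proj(b,X)[0]-c).round(1),tri(s,a,b,c).round(4)) if c else "")
# dock control points, same check with X0=.582,Y0=-.2193
X0,Y0=.582,-.2193; t=np.radians(8); g=lambda x,y,z:np.array([X0+x*np.cos(t)-z*np.sin(t),Y0+y,.055+x*np.sin(t)+z*np.cos(t)])/1
for k,p,a,c in(("bed -x-y",(-66,-36,0),(203.1,195.7),(404.8,197.6)),("bed -x+y",(-66,36,0),(235.5,196),(379.8,197.4)),("bed+x+y",(95,36,0),None,(379.8,143)),("rail",(-75,0,17.5),(218.8,186.9),(392.4,200.8)),("bed+x-y",(95,-36,0),None,(405.2,143))):
    X=g(*[i/1000 for i in p]); print(k,X.round(4),"scene",(proj(s,X)[0]-a).round(1) if a else "","top",(proj(b,X)[0]-c).round(1))
```

```text
+x-y top [ 0.6474 -0.2462  0.2189] scene pred-meas [-2.3 -0.6] ('top', array([0.8, 2.4]), array([ 0.6525, -0.2414,  0.2251]))
+x+y top [ 0.6474 -0.1902  0.2189] scene pred-meas [-2.1  0.1] ('top', array([0.7, 2.1]), array([ 0.6514, -0.186 ,  0.2259]))
+x-y bot [ 0.6633 -0.2462  0.1934] scene pred-meas [-1.6 -0.2] 
+x+y bot [ 0.6633 -0.1902  0.1934] scene pred-meas [-0.1  0.5] 
-x+y top [ 0.5286 -0.1902  0.1449] scene pred-meas [-0.6 -1. ] 
bed -x-y [ 0.5166 -0.2553  0.0458] scene [ 0.4 -1.6] top [-0.4 -0.8]
bed -x+y [ 0.5166 -0.1833  0.0458] scene [-0.5 -1.1] top [ 0.2 -0.5]
bed+x+y [ 0.6761 -0.1833  0.0682] scene  top [ 0.2 -0.6]
rail [ 0.5053 -0.2193  0.0619] scene [-0.1 -0.4] top [ 0.6 -0.5]
bed+x-y [ 0.6761 -0.2553  0.0682] scene  top [-0.7 -0.8]
```

```bash
cat > fit.py <<'E'
from h import *
from scipy.optimize import least_squares
# fit pack pose from read corners: obs list of (cam, packpoint mm, pixel)
def pose(q):
    ox,oy,oz,th,ya=q; R=cv2.Rodrigues(np.array([0,0,ya]))[0]@cv2.Rodrigues(np.array([0,-th,0.]))[0]; return np.array([ox,oy,oz]),R
def fit(obs,bias,q0):
    def r(q):
        O,R=pose(q); return np.concatenate([proj(c,O+R@(np.array(p)/1000.))[0]-a-bias[n] for n,c,p,a in obs])
    return least_squares(r,q0,x_scale=.01,loss="soft_l1")
E
python3 - <<'E'
from fit import *
import pickle
s,b=pickle.load(open("s1.pkl","rb"))
for n,c,roi in(("scene",s,(178,165,232,225)),("top",b,(380,135,415,190))):
    m,ct,st=blob(c,(78,60,30),(100,255,255),roi); cnt=max(cv2.findContours(m,cv2.RETR_EXTERNAL,1)[0],key=len)
    print(n,st,cv2.approxPolyDP(cv2.convexHull(cnt),1.2,True).reshape(-1,2).tolist())
bias={"s":np.array([-.1,-1.]),"t":np.array([0,-.6])}
obs=[("s",s,(70,-28,30),(182,205.5)),("s",s,(70,28,30),(212,205.5)),("s",s,(70,-28,0),(183,219.25)),("s",s,(70,28,0),(211.25,219.25)),("s",s,(-70,28,30),(225,175.75)),("t",b,(70,-28,30),(409.25,140.5)),("t",b,(70,28,30),(388.25,141))]
r=fit(obs,bias,[.604,-.218,.157,.557,0]); print(r.x[:3].round(4),np.degrees(r.x[3:]).round(2)); print(r.fun.reshape(-1,2).round(2).tolist())
T=np.array([.5783,-.2182,.1988]); O,R=pose(r.x); print("TCP in pack mm",(R.T@(T-O)*1000).round(1))
E
```

```text
scene [ 181  174   45   46 1078] [[224, 175], [224, 190], [211, 218], [183, 218], [181, 205], [190, 187], [215, 174]]
top [387 141  22  33 456] [[407, 141], [407, 167], [390, 173], [387, 172], [388, 142]]
[ 0.6102 -0.2134  0.1677] [33.21  1.01]
[[-1.23, -0.46], [-0.58, -0.22], [-0.47, 0.36], [1.52, 0.6], [0.06, -0.09], [-0.58, 0.23], [-0.88, 0.22]]
TCP in pack mm [-9.7 -4.3 43.5]
```

Emit:
{"name": "servo_tool", "arguments": {
  "commands": [
    [[0,-0.1,-2],[0,0,0],0],
    [[0,-0.1,-4],[0,0,0],0],
    [[0,-0.1,-5],[0,0,0],0],
    [[0,-0.1,-5.4],[0,0,0],0],
    [[0,-0.1,-5.4],[0,0,0],0]
  ]
}}

```text
t: 5.72
eef_pos: [0.5789, -0.2185, 0.1444]
tcp_rot: [0.962, 0.002, 0.275, -0.001]
force: [0.4, 0.0, -4.5]
opening: 0.0185
```

Run:
```python
from rig import ctrl,viewer
from h import *
import pickle
s,b=viewer.snapshot("scene"),viewer.snapshot("top"); pickle.dump((s,b),open("s2.pkl","wb"))
c=lambda s,x,y,w,h,f:cv2.resize(s["img"][y:y+h,x:x+w,::-1],None,fx=f,fy=f,interpolation=cv2.INTER_CUBIC)
cv2.imwrite("pics/g3.png",np.hstack([c(s,178,165,70,98,6),c(b,370,130,60,98,6)])); o=ctrl.get_obs(); print(o["eef_pos"],o["tcp_rot"],o["force"])
```

```text
[ 0.5795373  -0.21963308  0.14615961] [9.61161730e-01 1.45605856e-03 2.75981627e-01 3.86406655e-04] [-0.18978816 -0.03751111 -3.93384633]
```

View pics/g3.png

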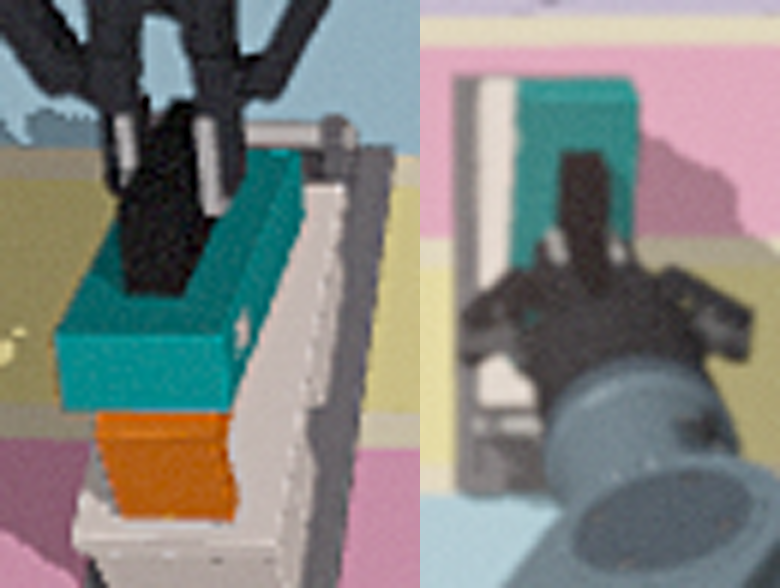

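Run:
```python
from fit import *
import pickle
s,b=pickle.load(open("s2.pkl","rb"))
T=np.array([.579,-.219,.1453])
obs=[("s",s,(70,-28,30),(187.67,220.5)),("s",s,(70,28,30),(216.33,220.8)),("s",s,(70,-28,0),(188.3,233)),("s",s,(70,28,0),(216,233.3)),("s",s,(-70,28,30),(228,190)),("t",b,(70,-28,30),(406.2,143.3)),("t",b,(70,28,30),(387,143.3))]
th=np.radians(32); O=np.array([0,0,0.]); 
O,R=pose([0,0,0,th,0]); O=T-R@np.array([.0007,0,.0495]); print("O pred",O)
for n,c,p,a in obs: print(n,p,(proj(c,O+R@(np.array(p)/1000.))[0]-a).round(2))
for nm,bias in(("dockbias",{"s":np.array([-.1,-1.]),"t":np.array([0,-.6])}),("none",{"s":0,"t":0})):
    r=fit(obs,bias,[*O,th,0]); print(nm,r.x[:3].round(4),np.degrees(r.x[3:]).round(2),r.cost.round(2)); Of,Rf=pose(r.x); print("TCP in pack mm",(Rf.T@(T-Of)*1000).round(1))
# fixed pitch & z-height in hand: bed corner seen now
X0,Y0=.582,-.2193; t=np.radians(8); g=lambda x,y,z:np.array([X0+x*np.cos(t)-z*np.sin(t),Y0+y,.055+x*np.sin(t)+z*np.cos(t)])
for p,c,a in(((-.066,.036,0),s,(178+348/6,165+185/6)),((-.066,.036,0),b,(370+57/6,130+402/6)),((.095,.036,0),b,(370+57/6,130+79/6)),((.063,.02,.0335),s,(178+237/6,165+437/6))): print(p,(proj(c,g(*p))[0]-a).round(2))
```

```text
Traceback (most recent call last):
  File "fit.py", line 5, in pose
    ox,oy,oz,th,ya=q; R=cv2.Rodrigues(np.array([0,0,ya]))[0]@cv2.Rodrigues(np.array([0,-th,0.]))[0]; return np.array([ox,oy,oz]),R
                        ~~~~~~~~~~~~~^^^^^^^^^^^^^^^^^^^^
cv2.error: OpenCV(4.12.0) /io/opencv/modules/calib3d/src/calibration_base.cpp:151: error: (-210:Unsupported format or combination of formats) The matrices must have 32f or 64f data type in function 'Rodrigues'
```

```bash
sed -i 's/\[0,0,ya\]/[0,0,float(ya)]/' fit.py
cat > c3.py <<'E'
from fit import *
import pickle
s,b=pickle.load(open("s2.pkl","rb"))
T=np.array([.579,-.219,.1453])
obs=[("s",s,(70,-28,30),(187.67,220.5)),("s",s,(70,28,30),(216.33,220.8)),("s",s,(70,-28,0),(188.3,233)),("s",s,(70,28,0),(216,233.3)),("s",s,(-70,28,30),(228,190)),("t",b,(70,-28,30),(406.2,143.3)),("t",b,(70,28,30),(387,143.3))]
th=np.radians(32)
O,R=pose([0,0,0,th,0]); O=T-R@np.array([.0007,0,.0495]); print("O pred",O)
for n,c,p,a in obs: print(n,p,(proj(c,O+R@(np.array(p)/1000.))[0]-a).round(2))
for nm,bias in(("dockbias",{"s":np.array([-.1,-1.]),"t":np.array([0,-.6])}),("none",{"s":0,"t":0})):
    r=fit(obs,bias,[*O,th,0]); print(nm,r.x[:3].round(4),np.degrees(r.x[3:]).round(2),r.cost.round(2)); Of,Rf=pose(r.x); print("TCP in pack mm",(Rf.T@(T-Of)*1000).round(1))
X0,Y0=.582,-.2193; t=np.radians(8); g=lambda x,y,z:np.array([X0+x*np.cos(t)-z*np.sin(t),Y0+y,.055+x*np.sin(t)+z*np.cos(t)])
for p,c,a in(((-.066,.036,0),s,(178+348/6,165+185/6)),((-.066,.036,0),b,(370+57/6,130+402/6)),((.095,.036,0),b,(370+57/6,130+79/6)),((.063,.02,.0335),s,(178+237/6,165+437/6))): print(p,(proj(c,g(*p))[0]-a).round(2))
E
python3 c3.py
```

```text
O pred [ 0.60463737 -0.219       0.10295068]
s (70, -28, 30) [-2.01 -1.32]
s (70, 28, 30) [-1.9  -0.94]
s (70, -28, 0) [-1.11 -0.45]
s (70, 28, 0) [-0.41 -0.08]
s (-70, 28, 30) [-0.13 -1.23]
t (70, -28, 30) [0.94 2.78]
t (70, 28, 30) [-0.21  2.9 ]
dockbias [ 0.6123 -0.2144  0.1157] [32.99  1.01] 3.04
TCP in pack mm [-11.8  -4.   43. ]
none [ 0.6115 -0.2152  0.1104] [32.94  0.91] 2.71
TCP in pack mm [-8.4 -3.2 47. ]
(-0.066, 0.036, 0) [-1.01 -0.98]
(-0.066, 0.036, 0) [ 0.54 -0.11]
(0.095, 0.036, 0) [ 0.53 -0.78]
(0.063, 0.02, 0.0335) [-0.69 -5.51]
```

Emit:
{"name": "servo_tool", "arguments": {
  "commands": [
    [[0,0,-0.3],[0,0,0],0],
    [[0,0,-0.6],[0,0,0],0],
    [[0,0,-0.9],[0,0,0],0],
    [[0,0,-0.9],[0,0,0],0],
    [[0,0,-0.9],[0,0,0],0]
  ]
}}

```text
t: 6.23
eef_pos: [0.5784, -0.2199, 0.1362]
tcp_rot: [0.961, 0.0, 0.276, 0.0]
force: [0.5, 0.4, -4.2]
opening: 0.0189
```

Emit:
{"name": "servo_tool", "arguments": {
  "commands": [
    [[0,0,-0.1],[0,0,0],0],
    [[0,0,-0.2],[0,0,0],0],
    [[0,0,-0.2],[0,0,0],0],
    [[0,0,-0.2],[0,0,0],0],
    [[0,0,-0.2],[0,0,0],0]
  ]
}}

```text
t: 6.65
eef_pos: [0.5785, -0.22, 0.1344]
tcp_rot: [0.961, 0.001, 0.276, 0.0]
force: [-0.4, -0.4, -4.6]
opening: 0.0189
```

Emit:
{"name": "servo_tool", "arguments": {
  "commands": [
    [[0,0,-0.1],[0,0,0],0],
    [[0,0,-0.2],[0,0,0],0],
    [[0,0,-0.2],[0,0,0],0],
    [[0,0,-0.2],[0,0,0],0],
    [[0,0,-0.2],[0,0,0],0]
  ]
}}

```text
t: 7.07
eef_pos: [0.5788, -0.2201, 0.1327]
tcp_rot: [0.961, 0.001, 0.276, 0.0]
force: [0.4, 0.1, -0.7]
opening: 0.0186
```

Emit:
{"name": "servo_tool", "arguments": {
  "commands": [
    [[0,0,0.6],[0,0,0],0],
    [[0,0,1.2],[0,0,0],0],
    [[-0.6,0,0.82],[0,0,0],0],
    [[-1.2,0,0.45],[0,0,0],0],
    [[-1.7,0,0.14],[0,0,0],0]
  ]
}}

```text
t: 7.48
eef_pos: [0.5608, -0.2197, 0.1334]
tcp_rot: [0.961, 0.001, 0.276, 0.0]
force: [-0.6, -0.1, -4.9]
opening: 0.0186
```

Emit:
{"name": "servo_tool", "arguments": {
  "commands": [
    [[-0.1,0,-0.06],[0,0,0],0],
    [[-0.2,0,-0.12],[0,0,0],0],
    [[-0.3,0,-0.19],[0,0,0],0],
    [[-0.4,0,-0.25],[0,0,0],0],
    [[-0.4,0,-0.25],[0,0,0],0]
  ]
}}

```text
t: 7.9
eef_pos: [0.5575, -0.22, 0.1312]
tcp_rot: [0.961, 0.001, 0.276, 0.0]
force: [-0.4, 0.1, -4.6]
opening: 0.0188
```

Emit:
{"name": "servo_tool", "arguments": {
  "commands": [
    [[-0.1,0,-0.06],[0,0,0],0],
    [[-0.2,0,-0.12],[0,0,0],0],
    [[-0.2,0,-0.12],[0,0,0],0],
    [[-0.2,0,-0.12],[0,0,0],0],
    [[-0.2,0,-0.12],[0,0,0],0]
  ]
}}

```text
t: 8.32
eef_pos: [0.5556, -0.22, 0.13]
tcp_rot: [0.961, 0.001, 0.276, 0.0]
force: [1.5, 0.6, -3.0]
opening: 0.0188
```

Emit:
{"name": "servo_tool", "arguments": {
  "commands": [
    [[-0.1,0,-0.06],[0,0,0],0],
    [[-0.2,0,-0.12],[0,0,0],0],
    [[-0.2,0,-0.12],[0,0,0],0],
    [[-0.2,0,-0.12],[0,0,0],0],
    [[-0.2,0,-0.12],[0,0,0],0]
  ]
}}

```text
t: 8.73
eef_pos: [0.5535, -0.22, 0.1288]
tcp_rot: [0.961, 0.001, 0.276, 0.0]
force: [-0.6, -0.0, -3.7]
opening: 0.0184
```

Run:
```python
from rig import ctrl,viewer
from h import *
import pickle
s,b=viewer.snapshot("scene"),viewer.snapshot("top"); pickle.dump((s,b),open("s3.pkl","wb"))
c=lambda s,x,y,w,h,f:cv2.resize(s["img"][y:y+h,x:x+w,::-1],None,fx=f,fy=f,interpolation=cv2.INTER_CUBIC)
cv2.imwrite("pics/g4.png",np.hstack([c(s,178,165,70,98,6),c(b,370,130,60,98,6)])); o=ctrl.get_obs(); print(o["eef_pos"],o["tcp_rot"],o["force"],o["wrist_torque"])
```

```text
[ 0.5535383  -0.21998285  0.12883349] [9.61255584e-01 6.10835126e-04 2.75657928e-01 1.89729141e-04] [-0.11643496 -0.01637527 -3.66211458] [0.03096405 0.69969719 0.01020828]
```

View pics/g4.png

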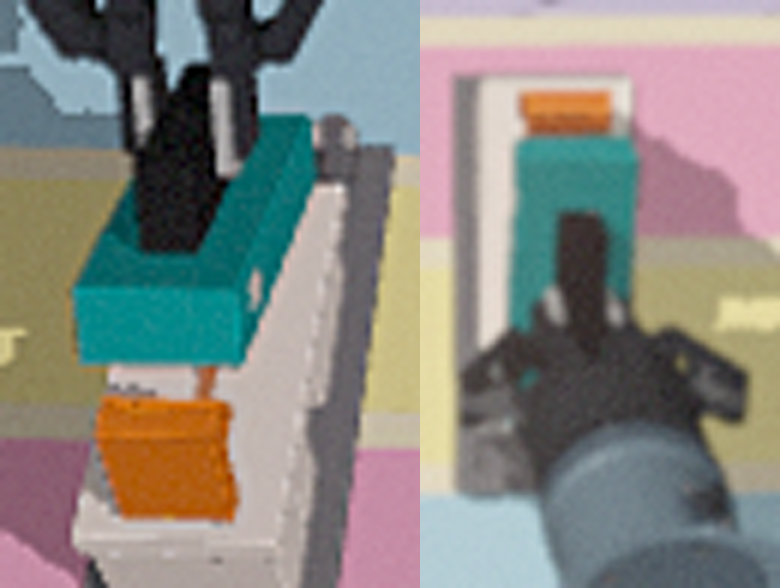

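Emit:
{"name": "servo_tool", "arguments": {
  "commands": [
    [[-0.1,0,-0.06],[0,0,0],0],
    [[-0.2,0,-0.12],[0,0,0],0],
    [[-0.2,0,-0.12],[0,0,0],0],
    [[-0.2,0,-0.12],[0,0,0],0],
    [[-0.2,0,-0.12],[0,0,0],0]
  ]
}}

```text
t: 9.25
eef_pos: [0.5522, -0.2202, 0.1283]
tcp_rot: [0.961, 0.0, 0.276, 0.0]
force: [3.9, 1.1, 0.0]
opening: 0.0188
```

Emit:
{"name": "servo_tool", "arguments": {
  "commands": [
    [[-0.1,0,-0.06],[0,0,0],0],
    [[-0.2,0,-0.12],[0,0,0],0],
    [[-0.2,0,-0.12],[0,0,0],0],
    [[-0.2,0,-0.12],[0,0,0],0],
    [[-0.2,0,-0.12],[0,0,0],0]
  ]
}}

```text
t: 9.67
eef_pos: [0.5515, -0.2205, 0.1286]
tcp_rot: [0.961, 0.0, 0.278, 0.001]
force: [9.6, 3.4, 2.2]
opening: 0.0185
```

Emit:
{"name": "servo_tool", "arguments": {
  "commands": [
    [[0.28,0,-0.13],[0,2,0],0],
    [[0.51,0,-0.3],[0,4,0],0],
    [[0.74,0,-0.48],[0,6,0],0],
    [[0.96,0,-0.67],[0,8,0],0],
    [[0.96,0,-0.67],[0,8,0],0]
  ]
}}

```text
t: 10.08
eef_pos: [0.561, -0.2205, 0.1213]
tcp_rot: [0.978, 0.001, 0.209, 0.001]
force: [0.6, 2.0, 7.0]
opening: 0.0192
```

Emit:
{"name": "servo_tool", "arguments": {
  "commands": [
    [[0.21,0,-0.2],[0,2,0],0],
    [[0.41,0,-0.4],[0,4,0],0],
    [[0.41,0,-0.4],[0,4,0],0],
    [[0.41,0,-0.4],[0,4,0],0],
    [[0.41,0,-0.4],[0,4,0],0]
  ]
}}

```text
t: 10.5
eef_pos: [0.5646, -0.2206, 0.117]
tcp_rot: [0.984, 0.001, 0.176, 0.001]
force: [6.1, 2.4, 3.3]
opening: 0.0184
```

Emit:
{"name": "servo_tool", "arguments": {
  "commands": [
    [[0.19,0,-0.22],[0,2,0],0],
    [[0.37,0,-0.44],[0,4,0],0],
    [[0.37,0,-0.44],[0,4,0],0],
    [[0.37,0,-0.44],[0,4,0],0],
    [[0.37,0,-0.44],[0,4,0],0]
  ]
}}

```text
t: 10.92
eef_pos: [0.5684, -0.2205, 0.1126]
tcp_rot: [0.99, 0.001, 0.142, 0.001]
force: [5.5, 1.6, 4.8]
opening: 0.0185
```

Emit:
{"name": "servo_tool", "arguments": {
  "commands": [
    [[0.17,0,-0.23],[0,2,0],0],
    [[0.34,0,-0.46],[0,4,0],0],
    [[0.34,0,-0.46],[0,4,0],0],
    [[0.34,0,-0.46],[0,4,0],0],
    [[0.34,0,-0.46],[0,4,0],0]
  ]
}}

```text
t: 11.33
eef_pos: [0.5719, -0.2205, 0.1083]
tcp_rot: [0.994, 0.001, 0.107, 0.001]
force: [4.9, 2.0, 8.4]
opening: 0.0187
```

Run:
```python
from rig import ctrl,viewer
from h import *
s,b=viewer.snapshot("scene"),viewer.snapshot("top")
c=lambda s,x,y,w,h,f:cv2.resize(s["img"][y:y+h,x:x+w,::-1],None,fx=f,fy=f,interpolation=cv2.INTER_CUBIC)
cv2.imwrite("pics/g5.png",np.hstack([c(s,178,165,70,98,6),c(b,370,130,60,98,6)])); o=ctrl.get_obs(); print(o["eef_pos"],o["tcp_rot"],o["force"],o["wrist_torque"])
```

```text
[ 0.57184125 -0.22050967  0.10832535] [9.94205574e-01 8.91253597e-04 1.07489749e-01 6.60979595e-04] [5.09432712 2.10490904 8.10909233] [ 0.36744888 -0.28493839 -0.17493644]
```

View pics/g5.png

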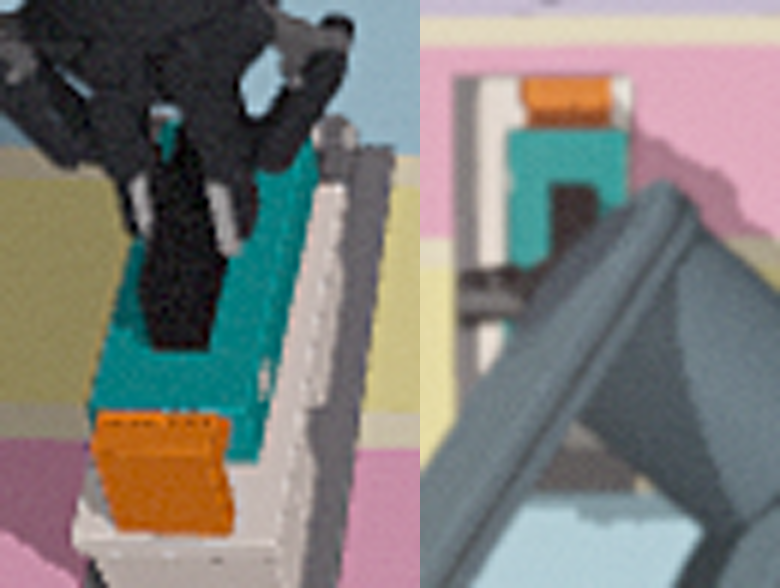

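Emit:
{"name": "servo_tool", "arguments": {
  "commands": [
    [[0.17,0,-0.25],[0,2,0],0],
    [[0.34,0,-0.52],[0,4.3,0],0],
    [[0.34,0,-0.52],[0,4.3,0],0],
    [[0.34,0,-0.52],[0,4.3,0],0],
    [[0.34,0,-0.52],[0,4.3,0],0]
  ]
}}

```text
t: 11.85
eef_pos: [0.5755, -0.2203, 0.1041]
tcp_rot: [0.998, 0.001, 0.071, 0.001]
force: [2.6, 3.9, 14.5]
opening: 0.0186
```

Emit:
{"name": "servo_tool", "arguments": {
  "commands": [
    [[0.06,0,-0.12],[0,1,0],0],
    [[0.06,0,-0.12],[0,1,0],0],
    [[0.06,0,-0.12],[0,1,0],0],
    [[0.06,0,-0.12],[0,1,0],0],
    [[0.06,0,-0.12],[0,1,0],0]
  ]
}}

```text
t: 12.27
eef_pos: [0.5754, -0.2203, 0.1041]
tcp_rot: [0.998, 0.001, 0.062, 0.001]
force: [-6.2, 4.9, 23.9]
opening: 0.0187
```

Emit:
{"name": "servo_tool", "arguments": {
  "commands": [
    [[0,0,0],[0,0,0],0.6],
    [[0,0,0],[0,0,0],0.6],
    [[0,0,0],[0,0,0],0.6],
    [[0,0,0],[0,0,0],0.6],
    [[0,0,0],[0,0,0],0.6]
  ]
}}

```text
t: 12.68
eef_pos: [0.5737, -0.2199, 0.0995]
tcp_rot: [0.998, 0.001, 0.058, -0.0]
force: [0.5, -0.3, 0.0]
opening: 0.0515
```

Emit:
{"name": "servo_tool", "arguments": {
  "commands": [
    [[-0.1,0,1],[0,0,0],0.6],
    [[-0.4,0,3],[0,0,0],0.6],
    [[-0.8,0,6],[0,0,0],0.6],
    [[-1,0,8],[0,0,0],0.6],
    [[-1,0,8],[0,0,0],0.6]
  ]
}}

```text
t: 13.1
eef_pos: [0.5665, -0.2215, 0.186]
tcp_rot: [0.998, 0.001, 0.062, 0.003]
force: [1.3, -0.5, 0.9]
opening: 0.0515
```

Emit:
{"name": "servo_tool", "arguments": {
  "commands": [
    [[-4,0,4],[0,0,0],0],
    [[-8,0,6],[0,0,0],0],
    [[-12,0,6],[0,0,0],0],
    [[-12,0,6],[0,0,0],0],
    [[-12,0,6],[0,0,0],0]
  ]
}}

```text
t: 13.52
eef_pos: [0.442, -0.2197, 0.2411]
tcp_rot: [0.998, -0.0, 0.058, 0.0]
force: [0.6, -0.4, 0.3]
opening: 0.0003
```

Run:
```python
from rig import ctrl,viewer
from h import *
import pickle
s,b=viewer.snapshot("scene"),viewer.snapshot("top"); pickle.dump((s,b),open("s4.pkl","wb"))
c=lambda s,x,y,w,h,f:cv2.resize(s["img"][y:y+h,x:x+w,::-1],None,fx=f,fy=f,interpolation=cv2.INTER_CUBIC)
cv2.imwrite("pics/g6.png",np.hstack([c(s,178,165,70,98,6),c(b,370,130,60,98,6)])); o=ctrl.get_obs(); print(o["eef_pos"],o["tcp_rot"],o["force"],o["opening"])
```

```text
[ 0.44454632 -0.22018745  0.24049114] [9.98256923e-01 7.49145797e-05 5.90174009e-02 2.37385263e-04] [-0.15120098  0.20550193  0.20347626] -0.0001603409235803887
```

View pics/g6.png

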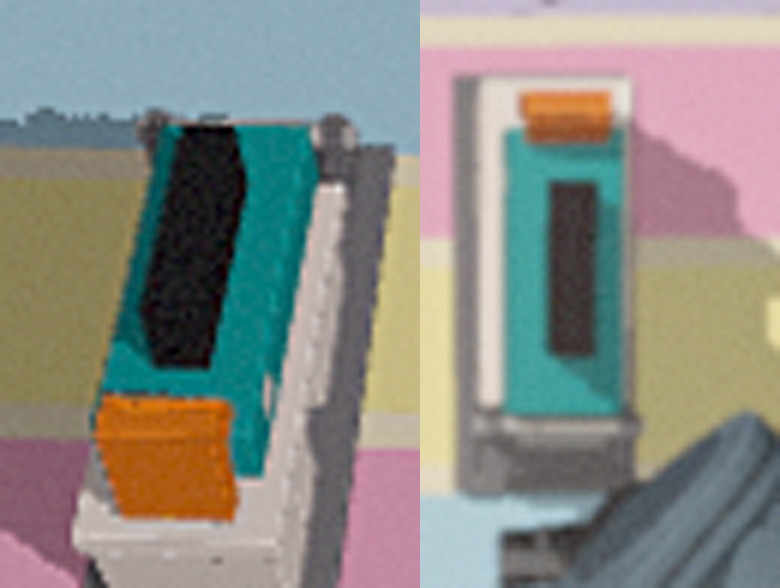

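Run:
```python
from fit import *
import pickle
d=pickle.load(open("s0.pkl","rb")); s,b=pickle.load(open("s4.pkl","rb"))
for n,i,roi in((("scene"),d["scene"],(185,225,225,260)),("scene",s,(185,225,225,260)),("top",d["top"],(380,140,410,160)),("top",b,(380,140,410,160))):
    m,c,st=blob(i,(5,150,90),(18,255,255),roi); print(n,c.round(2),st)
m,c,st=blob(b,(78,60,30),(100,255,255),(375,145,415,205)); cnt=max(cv2.findContours(m,cv2.RETR_EXTERNAL,1)[0],key=len); print("teal top",st,cv2.minAreaRect(cnt))
t=np.radians(8); g=lambda x,y,z:np.array([.582+x*np.cos(t)-z*np.sin(t),-.2193+y,.055+x*np.sin(t)+z*np.cos(t)])
# seated prediction: rib top corners, -x top edge; measured from crop g6
px=lambda X,Y,sc:(178+X/6,165+Y/6) if sc else (370+(X-420)/6,130+Y/6)
for nm,c,p,a in(("rib+x+y",b,(45,10,64),px(549,181,0)),("rib+x-y",b,(45,-10,64),px(597,181,0)),("rib-x bottom",b,(-40,10,64),px(549,355,0)),("body -x+y",b,(-70,28,30),px(505,412,0)),("body -x+y",s,(-70,28,30),px(316,124,1)),("body +x+y top",s,(70,28,30),px(270,422,1))):
    print(nm,(proj(c,g(*[k/1000 for k in p]))[0]-a).round(2))
# bystanders: colour centroid shift
for nm,lo,hi,rt in(("red",(0,150,80),(6,255,255),(295,165,330,230)),("jar",(0,150,80),(6,255,255),(345,190,365,212)),("box",(105,120,60),(125,255,255),(272,178,292,215))):
    print(nm,blob(d["top"],lo,hi,rt)[1].round(1),blob(b,lo,hi,rt)[1].round(1))
```

```text
scene [205.54 240.37] [194 225  24  27 420]
scene [205.38 240.53] [194 231  24  21 410]
top [394.05 148.57] [387 146  14   7  83]
top [394.01 148.84] [387 146  14   7  89]
teal top [384 152  20  47 704] ((393.5, 175.0), (46.0, 19.0), 90.0)
rib+x+y [ 0.2  -0.93]
rib+x-y [-0.73 -0.97]
rib-x bottom [0.17 0.08]
body -x+y [-0.25  0.29]
body -x+y [-0.66 -0.85]
body +x+y top [-2.6   0.84]
red [310.7 183.9] [311.7 182.6]
jar [354.9 203. ] [355.1 202.9]Traceback (most recent call last):
  File "<stdin>", line 14, in <module>
  File "h.py", line 16, in blob
    n,l,st,c=cv2.connectedComponentsWithStats(k); i=1+np.argmax(st[1:,4]); mm=(l==i).astype(np.uint8)
                                                      ~~~~~~~~~^^^^^^^^^^
    return _wrapfunc(a, 'argmax', axis=axis, out=out, **kwds)
    return bound(*args, **kwds)
ValueError: attempt to get argmax of an empty sequence
```

```bash
python3 -c "
from rig import order
print(order.finish_job())"
```

```text
the job is handed in; nothing more can be done
None
```

The teal pack is clipped into the dock and the job is handed in, at about 13.6 s on the robot's clock; the hand-in gave no verdict.

**What I did:**
- I gripped the rib and tilted the pack 24° over the bed. I touched the lip to the bed to confirm its height.
- I slid the pack in along its own x. It met the rail about 1 mm from the predicted spot, with roughly 10 N along that axis.
- I rocked it down about the rail while still holding it, with at most about 24 N at the wrist. I then opened the gripper and backed away, so the separate press on the rib was not needed.

**Last checks:**
- **Seating:** at the bottom the tool stood where a flat, seated pack would put it (z 0.104 m). Afterwards most corner points I read matched the seated pose to about 1 pixel (2–3 mm).
- **Catch:** the orange catch is back at its starting pixels to within 0.3 px, with its nose over the pack's end.
- **Robot:** it was clear of everything, with force near zero.

**What disagreed or is unchecked:**
- One hand-read corner, at the pack's high end in the scene view, was 2.6 px off. I put that down to misreading it.
- While the pack was held tilted, the camera fits put it 8–12 mm further along in the grip than the arm's own position did. The contacts with the bed and rail agreed with the arm, so I followed that.
- The red pack and jar moved by about 1.6 px (about 5 mm) and 0.2 px between pictures. I think the red pack's shift comes from shadow or the arm covering part of it.
- My check on the blue box failed because its colour was not found. I did not check the bottle or tub by number either. The pack was carried above the box's height, and the arm met no unexpected force.

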